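# Close up a half-lapped door frame in its glue-up jig

### The job

The small door frame in the plywood glue-up jig still lacks two pieces. Slide the loose narrow stile along its channel, away from the robot, until its joint closes fully home against the bottom rail; then lay the loose top rail from the bench into the two housings across the stiles, its long lap on the wide stile, seated flat all the way down, and let go.

Things in the scene. Friction and masses are not known exactly. Their poses are not given: they have to be found in the camera images.
- jig: Plywood jig, 271 x 292 mm, fixed to the bench. Origin: centre of underside; x to its far fence (away from the robot), y left, z up. Floor 9 mm up. Fixed in it, 24 mm thick, tops at 33 mm: wide stile (x -83 to 117, y 60 to 120 mm) and bottom rail (x 67 to 117 mm). Fences to 29 mm, turn-buttons on them to 40 mm. Near edge (x -135 mm) unfenced; floor between the stiles bare.
- wide_housing (a point): Middle of the floor of the housing across the wide stile, at (-36, 90, 21) mm in the jig, axes as the jig's. The housing is 44 mm wide along x, 60 mm along y, 12 mm deep, with vertical sides; a 25 mm horn stands in front of it.
- stile: Loose narrow stile, 200 x 40 x 24 mm, 0.11 kg, laid in the jig's channel 25 to 45 mm short of home. Origin: centre of underside; x along it, away from the robot. Housing 44 mm wide, 12 mm deep, at x -75 to -31 mm. At x 50 to 100 mm a tongue, upper 11 mm only: slides over the bottom rail's 12 mm lap till the shoulder (x 50 mm) meets it. Pushing takes about 1 N, then it stops hard.
- stile_near_end (a point): Middle of the stile's near end face (plain, 40 wide, 24 mm high), 12 mm above its underside. Push here along the jig's x. The space in front of it is free.
- stile_home (a point): Fixed in the jig at (17, -101, 9) mm: where the stile's origin lies when its joint is closed; axes as the jig's. Both housings are then in line. The channel has a 10 mm high fence on its right (y -122 mm) and a 10 mm high batten on its left (x 0 to 62, y -80 to -62 mm); the stile has 1 mm play each side.
- rail: Loose top rail, 0.12 kg, lying laps down on the bench right of the jig, turned +25 to +140 degrees from its final direction. Origin: middle of the underside of its thick part, 40 mm wide (x), 137 long (y), 24 thick; grip across x near the middle. Tongues 40 mm wide, at z 13 to 24 mm, beyond both ends: the long one 59 mm at +y, the short one 39.5 mm at -y.
- bench_vice: Bench vice, fixed, between and beyond the rail and the jig: 155 mm high, within x -130 to 110 mm and y -65 to 75 mm of its origin (centre of its underside). Carry things over it, not through it.
- rail_long_end (a point): End of the rail's long tongue, at (0, 127.5, 12) mm in the rail's frame.
- rail_seat (a point): Fixed in the jig at (-36, -10, 9) mm, on its floor: where the rail's origin lies when seated, axes parallel to the jig's: body flat on the floor between the stiles (141 mm apart), long tongue in the wide stile's housing, short one in the narrow stile's, 2 mm play each way. End for end, or with the stile not home, it cannot go down.

How it is judged:
At the end, for the whole second after the job is handed in: Stile origin within 4 mm of stile_home and 0.04 rad of jig x. Top rail, long tongue on the wide stile: within 5 mm of rail_seat in plan, underside at most 2.5 mm above the jig floor, level within 0.03 rad, in line within 0.04 rad. Both at rest (distance between stile and stile_home below 0.004 m and angle between the x axis of stile and the x axis of jig, either way round below 0.04 rad and horizontal distance between rail and rail_seat below 0.005 m and z of rail in the frame of jig below 0.0115 m and angle between rail's own z axis and vertical below 0.03 rad and angle between the y axis of rail and the y axis of jig, either way round below 0.04 rad and y of rail_long_end in the frame of jig above 0.1 m and linear speed of each of rail, stile below 0.01 m/s); the robot touches nothing.
It also fails if it takes over 58 s, if anything falls off the work surface, if the arm or the gripper's body presses on something with over 40 N, if the wrist force passes 120 N, or if a joint passes its speed limit or range.

### The arm

A 7-joint arm with a two-finger parallel gripper is mounted at the origin on a cart in front of the work surface, level with it; the furniture and walls round the work are solid. World frame = base frame: x ahead of the robot, y to its left, z up, the work surface at z = 0. Lengths are in m, angles in rad, forces in N, time in s.
With the tool pointing down it reaches from about 0.425 to 0.95 m from the base axis. Payload 4.7 kg.
Tool frame: the origin (TCP) lies on the centre line of the jaws, within the pads' length; the fingertips stand robot.nose_length ahead of it and the grasp point (between the pads) lies 8 mm behind it (robot.nose_length is the distance from the TCP to the fingertips, in m); z points along the fingers, y is the line along which they close (so a half turn about z gives the same grasp; the last joint's range is limited). The gripper opens to 85 mm and grips with 20 to 120 N. Pads are 22 mm wide; open, the fingers measure 114 mm over their backs; the gripper's body (76 mm by 85 mm) begins 54 mm behind the grasp point. The pads swing forward as they close: fully open they stand 13 mm farther back than shut.
Start: joints at [-1.308, 0.469, -0.049, 1.532, 0.024, 1.141, -0.082], TCP at [0.194, 0.646, 0.215] pointing down, gripper open.
Joint ranges: [-2.59, 2.59], [-0.33, 1.99], [-1.39, 1.29], [0.1, 2.45], [-1.04, 4.18], [0.21, 1.99], [-2.66, 2.66]. Speed limits (rad/s): [2.57, 2.57, 3.14, 3.14, 3.14, 3.14, 3.14].

### API

Orientations are given as [roll, pitch, yaw] about the fixed x, y, z axes, in that order (R = Rz(yaw) Ry(pitch) Rx(roll)).
In Python, from plant import robot gives the robot as it stands. Calls block until the motion is done:
- robot.goto(position, orientation): joint-space move of the TCP to a pose.
- robot.move_straight(position, vel=0.15, attitude=None, contact_N=None): straight line of the TCP; attitude=None keeps the orientation; vel is the mean speed in m/s. With contact_N (N) it stops when the force on the tool has changed by that much, and returns True; else False.
- robot.move_joints(angles): joint-space move.
- robot.grip(opening, strength=None): opening from 0.0 (shut) to 1.0 (fully open); strength is the grip in N (None keeps the last); returns when the fingers have stopped.
- robot.sleep(seconds).
- robot.inverse_kinematics(position, orientation): joint angles nearest the present ones, or None.
- robot.sense(): the state.
- robot.grab_frame(name): name is "scene" or "top" or "wrist"; returns a dict with "image" (480x640x3 uint8, red, green, blue), "range_z" (480x640 float32, m along the optical axis (not along the pixel's ray), 0 where there is no reading), "fx", "fy", "cx", "cy" (pixels), "dist_coeffs" ([k1, k2, p1, p2, k3] as OpenCV has them; the pictures are not rectified), "R" (3x3) and "t" (3): a world point X has camera coordinates R X + t. Camera axes: x right, y down, z forward; pixel columns grow to the right and rows downward; lengths in m; the calibration is good to about 2 mm. A picture is of the moment at which its call begins.
A pose or a line that the arm cannot do raises robot.IKError and nothing moves.
- robot.close_job(): hands the job in; it is judged then, once.
The state is a dict: "t": time; "joint_pos": joint angles; "joint_velocities": joint speeds; "effort": joint torques, N m; "tcp_pos": TCP position; "tcp_rot": TCP orientation; "wrist_force": force on the tool from outside, world axes, zero at the start; "torque": the same for the moment, N m; "opening": opening from 0.0 (shut) to 1.0 (fully open); "gripper_force": force on a finger pad.
Only numpy, scipy, OpenCV 4.12 (cv2) and the standard library are available. Lean on these libraries where they do the work, as an engineer would, in place of code of your own. Each camera call takes 0.05 s, during which the arm holds its last target. There are 200 camera calls.

## Working session

There is one attempt and no reset: what is moved stays moved. The work goes in short steps, each a Python script; the robot and the scene stay as the last script left them, time stands still between calls to the robot, and variables do not carry over. Pictures are saved under pics/ and viewed, at most 10 in all, crops included, and the job is handed in when it is done.

```bash
mkdir -p pics; ls
cat > h.py <<'E'
import numpy as np, cv2
from plant import robot
def K(f): return np.array([[f["fx"],0,f["cx"]],[0,f["fy"],f["cy"]],[0,0,1.]])
def cast(f,px,z):
    px=np.asarray(px,float).reshape(-1,1,2)
    u=cv2.undistortPoints(px,K(f),np.array(f["dist_coeffs"],float)).reshape(-1,2)
    R=np.array(f["R"]);t=np.array(f["t"]).ravel()
    C=-R.T@t; d=np.c_[u,np.ones(len(u))]@R
    return C+d*((z-C[2])/d[:,2])[:,None]
def cloud(f):
    h,w=f["range_z"].shape
    g=np.stack(np.meshgrid(np.arange(w),np.arange(h)),-1).astype(float).reshape(-1,1,2)
    u=cv2.undistortPoints(g,K(f),np.array(f["dist_coeffs"],float)).reshape(-1,2)
    z=f["range_z"].ravel()
    P=np.c_[u*z[:,None],z]
    return ((P-np.array(f["t"]).ravel())@np.array(f["R"])).reshape(h,w,3)
def save(f,n): cv2.imwrite("pics/"+n,f["image"][:,:,::-1])
E
python3 - <<'E'
from h import *
import pickle
print(robot.nose_length, robot.sense())
for n in("top","scene"):
    f=robot.grab_frame(n); save(f,n+"0.png"); pickle.dump(dict(f),open(n+"0.pkl","wb"))
    R=np.array(f["R"]); print(n,f["fx"],-R.T@np.array(f["t"]).ravel(),R[2])
E
```

```text
pics
0.011 {'t': 0.0, 'joint_pos': array([-1.30791073,  0.46944033, -0.04859737,  1.53371044,  0.02409293,
        1.14096542, -0.08228444]), 'joint_velocities': array([ 0.00047253,  0.0007973 ,  0.00122695, -0.0003504 , -0.00108105,
        0.00043224,  0.00199263]), 'effort': array([-7.63693915e-04, -5.10322273e+01, -4.68756084e-02, -2.37714118e+01,
        1.07244783e-02,  7.56651512e-03,  6.99451249e-06]), 'tcp_pos': array([0.19398268, 0.64588387, 0.21405519]), 'tcp_rot': array([-3.13965548e+00,  6.29812780e-05,  2.84985388e+00]), 'wrist_force': array([ 0.26898611, -0.00658141, -0.61135331]), 'torque': array([-0.00685471,  0.02850259, -0.04191663]), 'gripper_force': 0.0, 'opening': 0.9974950622233358}
top 529.6270663646176 [0.43589763 0.07296179 1.14376362] [ 0.07051898  0.01127043 -0.99744677]
scene 533.9031990223251 [-0.09516374 -0.88268596  0.62008992] [ 0.47086572  0.75572222 -0.45515865]
```

View pics/top0.png

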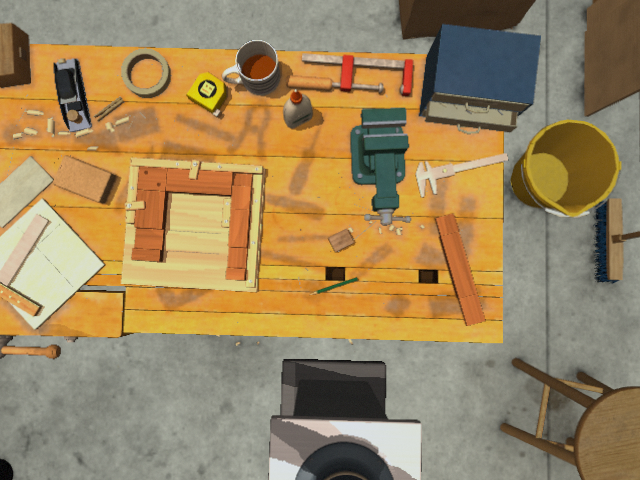

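View pics/scene0.png

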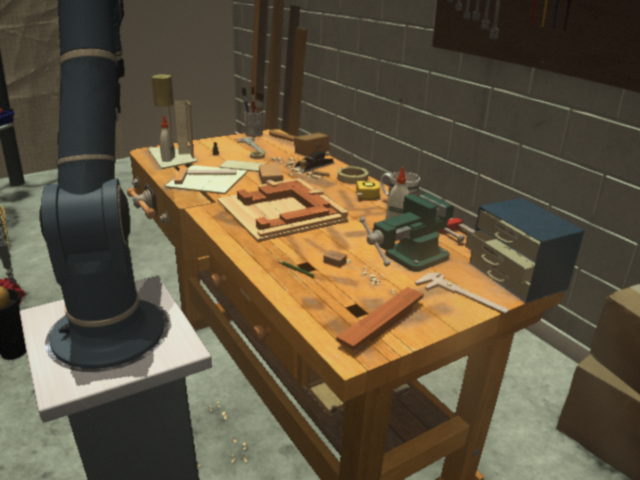

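The top view shows the jig at around (195,225), with the narrow stile on its right at (240,225). The rail is at (460,268) and the vice at (382,160). The +25..140° rule means the rail's near end, at (475,322), is the long tongue. Next I'll do coarse measurements.

```bash
cat > m.py <<'E'
from h import *
import pickle,sys
f=pickle.load(open("top0.pkl","rb")); C=cloud(f)
hsv=cv2.cvtColor(f["image"],cv2.COLOR_RGB2HSV)
for n,p in (("rail",(460,270)),("wide",(150,230)),("bott",(200,182)),("narrow",(240,225)),("floor",(190,225)),("bench",(300,220)),("vice",(375,170)),("fence",(140,162))):
    print(n,hsv[p[1],p[0]],C[p[1],p[0]].round(4))
def rect(mask,z):
    c=max(cv2.findContours(mask.astype(np.uint8),cv2.RETR_EXTERNAL,cv2.CHAIN_APPROX_NONE)[0],key=cv2.contourArea)
    P=cast(f,c.reshape(-1,2),z)[:,:2]
    r=cv2.minAreaRect((P*1000).astype(np.float32)); return r,cv2.boxPoints(r)
h,s,v=cv2.split(hsv)
roi=np.zeros(h.shape,bool); roi[205:335,430:495]=1
print("rail",rect(roi&(C[:,:,2]>.012)&(C[:,:,2]<.04),.024))
roi[:]=0; roi[150:300,115:275]=1
print("jig",rect(roi&(C[:,:,2]>.005)&(C[:,:,2]<.05),.029))
E
python3 m.py
```

```text
rail [ 12 183 202] [ 0.4717 -0.2312  0.0258]
wide [ 12 179 178] [0.5389 0.4279 0.0183]
bott [ 12 187 188] [0.6433 0.3229 0.0298]
narrow [ 11 180 201] [0.5534 0.234  0.0327]
floor [ 22 112 219] [0.5528 0.3449 0.0104]
bench [ 18 180 219] [ 0.5717  0.1088 -0.0032]
vice [72 89 72] [ 0.6598 -0.0389  0.1177]
fence [ 23 114 219] [0.6825 0.4522 0.031 ]
rail (((473.9781494140625, -229.9164276123047), (235.1910400390625, 44.63472366333008), 16.599336624145508), array([[ 354.90778, -242.1235 ],
       [ 367.65887, -284.8981 ],
       [ 593.0485 , -217.70935],
       [ 580.2974 , -174.93475]], dtype=float32))
jig (((554.6424560546875, 335.8502502441406), (291.5084533691406, 272.2508544921875), 88.00789642333984), array([[413.53262, 194.91608],
       [685.61896, 185.45215],
       [695.7523 , 476.78442],
       [423.66595, 486.24835]], dtype=float32))
```

Run:
```python
from h import *
import pickle
d=np.deg2rad
for n,p,y in (("rail",(.483,-.227,.012),196.6),("rail",(.483,-.227,.012),16.6),("seat",(.52,.325,.02),88),("seat",(.52,.325,.02),-92),("push",(.40,.24,.024),88)):
    q=robot.inverse_kinematics(np.array(p),[np.pi,0,d(y)]); print(n,y,None if q is None else np.round(q,2))
try: robot.goto([.50,.32,.33],[np.pi,0,d(88)])
except robot.IKError as e: print(e)
f=robot.grab_frame("wrist"); save(f,"w1.png"); pickle.dump(dict(f),open("w1.pkl","wb"))
R=np.array(f["R"]); print(-R.T@np.array(f["t"]).ravel(),R[2],f["fx"]); s=robot.sense();print(s["t"],s["tcp_pos"],s["joint_pos"].round(2))
```

```text
rail 196.6 [-0.    0.55  0.47  2.06 -0.42  0.62  2.62]
rail 16.6 [-0.06  0.57  0.56  2.06 -0.5   0.64 -0.45]
seat 88 [-0.84  0.61  0.29  1.86 -0.25  0.71 -0.44]
seat -92 [-0.4   0.62 -0.31  1.83  0.27  0.74  2.25]
push 88 [-0.87  0.42  0.3   2.2  -0.23  0.55 -0.44]
[0.50065878 0.39934119 0.48930302] [-0.0108183  -0.30640612 -0.95183941] 383.50705109580446
1.8417 [0.49883586 0.32183982 0.32930743] [-0.93  0.26  0.36  1.59 -0.1   1.31 -0.58]
```

View pics/w1.png

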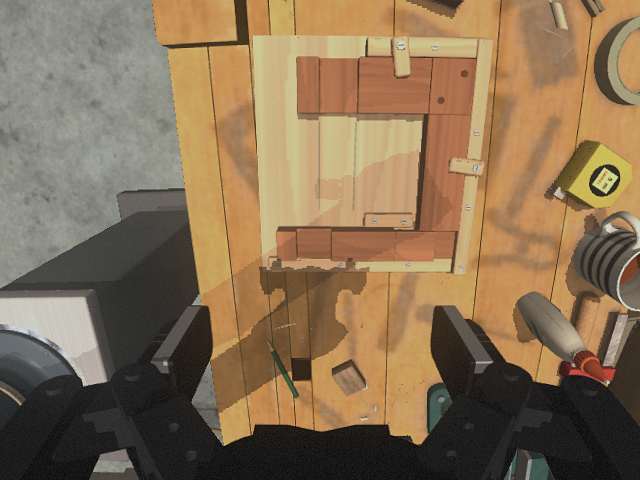

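The wrist view shows the jig. The wide-stile housing is at cols 320–358, rows 57–113. The narrow stile's near end is at col 277, rows 228–262, its housing at cols 297–331, and its joint is open. Next I'll refine the jig pose from the red edges.

```bash
cat >> h.py <<'E'
def rot(a): return np.array([[np.cos(a),-np.sin(a)],[np.sin(a),np.cos(a)]])
def edges(f,c,a,z=.033):
    """red pixels cast to z, in jig frame (mm); returns function giving edge lines"""
    hsv=cv2.cvtColor(f["image"],cv2.COLOR_RGB2HSV)
    m=(hsv[:,:,0]<15)&(hsv[:,:,1]>130)&(hsv[:,:,2]>40)
    # subpixel: upsample mask implicitly by all pixel centres
    v,u=np.nonzero(m)
    P=cast(f,np.c_[u,v],z)[:,:2]
    return (P-c)@rot(a)*1000
def edge(J,ax,lo,hi,box,side):
    """edge coordinate along ax (0/1) for the other coord in lo..hi; box = range searched; side=-1 min,+1 max -> (pos at mid, slope, std)"""
    o=1-ax; k=(J[:,o]>lo)&(J[:,o]<hi)&(J[:,ax]>box[0])&(J[:,ax]<box[1]); Q=J[k]
    b=np.floor((Q[:,o]-lo)/2.).astype(int); X=[];Y=[]
    for i in np.unique(b):
        q=Q[b==i]; X.append(lo+2*i+1-(lo+hi)/2); Y.append(side*np.max(side*q[:,ax]))
    X=np.array(X);Y=np.array(Y); 
    g=np.abs(Y-np.median(Y))<4; p=np.polyfit(X[g],Y[g],1); return p[1].round(2),p[0].round(4),(Y[g]-np.polyval(p,X[g])).std().round(2),len(X)
E
cat > m2.py <<'E'
from h import *
import pickle,sys
f=pickle.load(open(sys.argv[1],"rb")); c=np.array([.5546,.3359]); a=np.deg2rad(-1.99)
if len(sys.argv)>2: c=np.array([float(sys.argv[2]),float(sys.argv[3])]);a=float(sys.argv[4])
J=edges(f,c,a)
print("wide near -83",edge(J,0,65,115,(-100,-60),-1))
print("wide inner 60",edge(J,1,-80,-62,(45,80),-1), edge(J,1,-55,60,(45,80),-1))
print("wide outer 120",edge(J,1,-80,-20,(100,135),1))
print("bott inner 67",edge(J,0,-50,50,(50,85),-1))
print("bott outer 117",edge(J,0,-50,100,(100,130),1))
print("nar near",edge(J,0,-115,-88,(-140,-80),-1))
print("nar right -121",edge(J,1,-60,40,(-130,-105),-1))
print("nar left -81",edge(J,1,-40,0,(-95,-70),1))
E
python3 m2.py w1.pkl; python3 m2.py top0.pkl; python3 -c "
from h import *;import pickle
C=cloud(pickle.load(open('w1.pkl','rb')))
for p in((305,85),(338,85),(400,85),(350,245),(314,245),(290,160),(285,245)):print(p,C[p[1],p[0]].round(4))"
```

```text
wide near -83 (np.float64(-83.43), np.float64(-0.0067), np.float64(0.38), 25)
wide inner 60 (np.float64(62.28), np.float64(-0.0262), np.float64(0.43), 9) (np.float64(62.21), np.float64(-0.0006), np.float64(0.28), 58)
wide outer 120 (np.float64(119.38), np.float64(-0.0454), np.float64(0.36), 30)
bott inner 67 (np.float64(66.14), np.float64(0.0036), np.float64(1.08), 50)
bott outer 117 (np.float64(114.89), np.float64(0.0009), np.float64(0.41), 66)
nar near (np.float64(-111.98), np.float64(0.0335), np.float64(0.01), 13)
nar right -121 (np.float64(-117.85), np.float64(-0.0312), np.float64(1.15), 50)
nar left -81 (np.float64(-80.37), np.float64(-0.0342), np.float64(0.96), 20)
wide near -83 (np.float64(-82.67), np.float64(0.0113), np.float64(0.82), 25)
wide inner 60 (np.float64(56.64), np.float64(-0.0153), np.float64(0.72), 9) (np.float64(56.4), np.float64(0.0016), np.float64(1.1), 58)
wide outer 120 (np.float64(117.36), np.float64(-0.0868), np.float64(1.17), 30)
bott inner 67 (np.float64(64.45), np.float64(-0.0062), np.float64(0.98), 50)
bott outer 117 (np.float64(114.58), np.float64(-0.0032), np.float64(0.88), 67)
nar near (np.float64(-111.12), np.float64(0.0236), np.float64(1.03), 14)
nar right -121 (np.float64(-122.54), np.float64(-0.0222), np.float64(1.18), 50)
nar left -81 (np.float64(-80.61), np.float64(-0.0094), np.float64(0.76), 20)
(305, 85) [0.4831 0.4296 0.0333]
(338, 85) [0.5205 0.4291 0.0218]
(400, 85) [0.5893 0.4265 0.0341]
(350, 245) [0.5313 0.2388 0.0343]
(314, 245) [0.4857 0.2358 0.0215]
(290, 160) [0.4598 0.3441 0.0102]
(285, 245) [0.4497 0.2416 0.0347]
```

```bash
cat >> h.py <<'E'
D=np.deg2rad
c0=np.array([.5534,.3364]); a0=D(-1.99)
def jig(x,y,z): return np.r_[c0+rot(a0)@np.array([x,y])/1000,z/1000]
def injig(p): return (np.asarray(p)[:2]-c0)@rot(a0)*1000
E
python3 - <<'E'
from h import *
import pickle
Y=[np.pi,0,a0+np.pi/2]
robot.goto(jig(-146,-101,120),Y); robot.grip(0.0,40)
robot.move_straight(jig(-146,-101,25),vel=.15)
print(robot.sense()["tcp_pos"],jig(-146,-101,25))
r=robot.move_straight(jig(-126,-101,25),vel=.1,contact_N=15); print(r)
r=robot.move_straight(jig(-86,-101,25),vel=.03,contact_N=12)
s=robot.sense(); print(r,s["t"],injig(s["tcp_pos"]),s["tcp_pos"][2],s["wrist_force"])
robot.move_straight(jig(-125,-101,25),vel=.1); robot.move_straight(jig(-125,-101,120),vel=.2)
robot.grip(1.0)
robot.goto([.50,.32,.33],[np.pi,0,D(88)]); robot.sleep(.3)
f=robot.grab_frame("wrist"); save(f,"w2.png"); pickle.dump(dict(f),open("w2.pkl","wb"));print(robot.sense()["t"],robot.sense()["tcp_pos"])
E
python3 m2.py w2.pkl .5534 .3364 -.03473
```

```text
[0.40454682 0.24071197 0.02544327] [0.40398082 0.24053077 0.025     ]
False
False 6.1917 [ -86.23533075 -100.98287797] 0.02497423110756511 [-0.14191256 -0.06526658  0.03501913]
9.4333 [0.49974203 0.31965379 0.32932179]
wide near -83 (np.float64(-82.25), np.float64(0.0183), np.float64(0.01), 25)
wide inner 60 (np.float64(62.06), np.float64(-0.0575), np.float64(0.36), 9) (np.float64(61.43), np.float64(0.0031), np.float64(0.36), 58)
wide outer 120 (np.float64(118.87), np.float64(-0.0284), np.float64(0.43), 30)
bott inner 67 (np.float64(67.67), np.float64(-0.0001), np.float64(0.51), 50)
bott outer 117 (np.float64(116.0), np.float64(0.0007), np.float64(0.37), 67)
nar near (np.float64(-110.44), np.float64(-0.0177), np.float64(0.36), 14)
nar right -121 (np.float64(-118.99), np.float64(-0.0018), np.float64(0.0), 50)
nar left -81 (np.float64(-80.11), np.float64(0.0484), np.float64(1.55), 20)
```

View pics/w2.png

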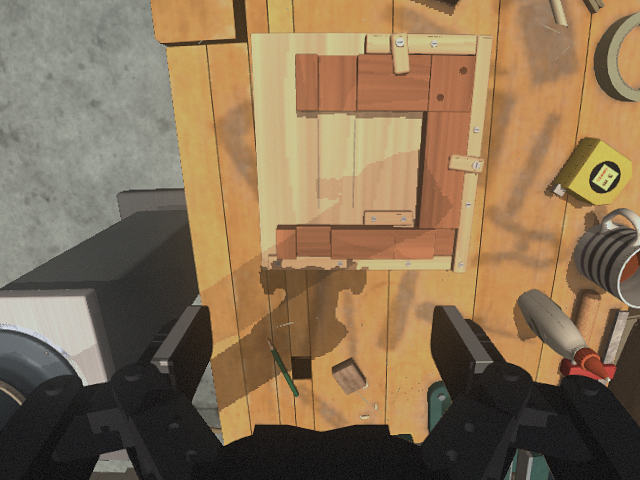

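The stile didn't move: its near end is still at col 277, at jig x ≈ -111. I'll repeat the push, logging force and finger opening and taking a picture at the contact point.

Run:
```python
from h import *
Y=[np.pi,0,a0+np.pi/2]
robot.goto(jig(-146,-101,120),Y); robot.grip(0.0,40)
print(robot.sense()["opening"],robot.sense()["t"])
robot.move_straight(jig(-146,-101,22),vel=.15)
for x in (-130,-120,-110,-100):
    r=robot.move_straight(jig(x,-101,22),vel=.06,contact_N=12); s=robot.sense(); print(x,r,injig(s["tcp_pos"]),s["tcp_pos"][2],s["wrist_force"].round(2),s["opening"])
    if r: break
f=robot.grab_frame("wrist"); g=robot.grab_frame("top")
im=np.hstack([f["image"][:,:,::-1][100:480,200:500], cv2.resize(g["image"][:,:,::-1][150:310,110:290],None,fx=2.375,fy=2.375)]); print(im.shape)
cv2.imwrite("pics/p3.png",im)
```

```text
0.0023201546819034444 11.1667
-130 False [-129.35561318 -100.98842874] 0.022299196280898548 [ 0.64 -0.24 -0.66] 0.0021037461491142297
-120 False [-119.53336959 -101.04528472] 0.022008942246745017 [-0.18 -0.1  -0.07] -0.0025072287306994474
-110 False [-109.48047596 -101.03172537] 0.022012543442064 [0.05 0.67 0.03] 0.00122524461395814
-100 False [ -99.47227412 -101.02920753] 0.022020909107064127 [-0.35 -0.18 -0.01] 0.006589105154821022
(380, 728, 3)
```

View pics/p3.png

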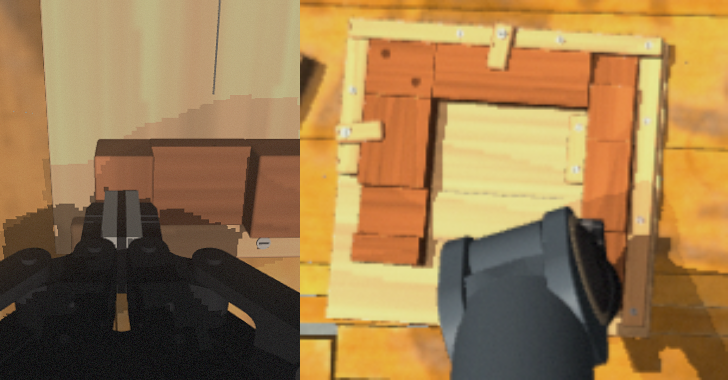

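Run:
```python
from h import *
f=robot.grab_frame("wrist"); s=robot.sense(); print(s["t"],s["tcp_pos"],s["tcp_rot"])
R=np.array(f["R"]);t=np.array(f["t"]).ravel()
def proj(p): return cv2.projectPoints(np.array([p],float),cv2.Rodrigues(R)[0],t,K(f),np.array(f["dist_coeffs"],float))[0].ravel().round(1)
p=s["tcp_pos"]
for dz in(-.011,0,.02): print("tip",dz,proj(p+[0,0,dz]))
print("near-end mid",proj(jig(-111,-101,33)),proj(jig(-111,-81,33)),proj(jig(-111,-121,33)), proj(jig(-83,60,33)))
C=cloud(f)
for u,v in((322,295),(322,305),(322,320),(322,340),(310,270),(330,280),(300,280),(345,280),(345,300),(400,260)): print((u,v),C[v,u].round(4), injig(C[v,u]).round(1))
```

```text
13.4833 [0.44970743 0.23886277 0.02191869] [-3.14117752e+00  1.48629963e-04  1.53614080e+00]
tip -0.011 [322.5 279. ]
tip 0 [322.6 289. ]
tip 0.02 [322.8 310.4]
near-end mid [297.8 300.1] [296.8 256.9] [298.8 339.9] [ 375.7 -149.6]
(322, 295) [0.4497 0.2484 0.0469] [-100.6  -91.6]
(322, 305) [0.4497 0.2485 0.0553] [-100.6  -91.4]
(322, 320) [0.4497 0.2492 0.0673] [-100.6  -90.7]
(322, 340) [0.4496 0.2472 0.0762] [-100.6  -92.8]
(310, 270) [0.4449 0.2535 0.0338] [-105.6  -86.6]
(330, 280) [0.4531 0.249  0.0345] [-97.2 -90.8]
(300, 280) [0.4405 0.2494 0.0344] [-109.8  -90.9]
(345, 280) [0.4594 0.2484 0.0338] [-90.8 -91.2]
(345, 300) [0.4592 0.2397 0.035 ] [-90.7 -99.9]
(400, 260) [0.485  0.2517 0.0214] [-65.4 -87.1]
```

Run:
```python
from h import *
f=robot.grab_frame("wrist"); C=cloud(f)
for u in (312,322,332):
    print(u,[(v,*injig(C[v,u]).round(0),(C[v,u,2]*1000).round(1)) for v in range(272,312,3)])
s=robot.sense();print(s["wrist_force"],s["torque"],s["joint_pos"].round(3))
```

```text
312 [(272, np.float64(-105.0), np.float64(-87.0), np.float64(34.0)), (275, np.float64(-105.0), np.float64(-88.0), np.float64(35.2)), (278, np.float64(-105.0), np.float64(-90.0), np.float64(33.5)), (281, np.float64(-105.0), np.float64(-91.0), np.float64(34.2)), (284, np.float64(-105.0), np.float64(-93.0), np.float64(34.0)), (287, np.float64(-105.0), np.float64(-94.0), np.float64(34.2)), (290, np.float64(-105.0), np.float64(-96.0), np.float64(34.2)), (293, np.float64(-105.0), np.float64(-91.0), np.float64(45.6)), (296, np.float64(-105.0), np.float64(-91.0), np.float64(49.4)), (299, np.float64(-104.0), np.float64(-91.0), np.float64(51.0)), (302, np.float64(-104.0), np.float64(-92.0), np.float64(52.7)), (305, np.float64(-104.0), np.float64(-91.0), np.float64(55.3)), (308, np.float64(-104.0), np.float64(-92.0), np.float64(57.2)), (311, np.float64(-104.0), np.float64(-91.0), np.float64(61.1))]
322 [(272, np.float64(-101.0), np.float64(-87.0), np.float64(33.9)), (275, np.float64(-101.0), np.float64(-89.0), np.float64(34.3)), (278, np.float64(-101.0), np.float64(-90.0), np.float64(33.9)), (2
[... 1015 characters left out ...]
3.5)), (287, np.float64(-96.0), np.float64(-95.0), np.float64(33.2)), (290, np.float64(-96.0), np.float64(-96.0), np.float64(33.5)), (293, np.float64(-97.0), np.float64(-91.0), np.float64(45.7)), (296, np.float64(-97.0), np.float64(-91.0), np.float64(48.5)), (299, np.float64(-97.0), np.float64(-91.0), np.float64(50.8)), (302, np.float64(-97.0), np.float64(-92.0), np.float64(52.6)), (305, np.float64(-97.0), np.float64(-91.0), np.float64(56.1)), (308, np.float64(-97.0), np.float64(-92.0), np.float64(57.4)), (311, np.float64(-97.0), np.float64(-91.0), np.float64(60.3))]
[ 0.27755751  0.50253124 -0.18982629] [-0.02154386 -0.04098113  0.03504695] [-0.823  0.482  0.318  2.103 -0.262  0.594 -0.355]
```

The depth profile puts the shut fingertips at z≈44 mm while the TCP reads 22 mm. So the real tips stand about 22 mm behind the reported TCP instead of 11 mm ahead, and they passed above the stile. I'll check this with a guarded descent onto the jig floor, then push.

Run:
```python
from h import *
robot.move_straight(jig(-135,-101,22),vel=.12)
r=robot.move_straight(jig(-135,-101,-20),vel=.04,contact_N=4)
s=robot.sense(); z=s["tcp_pos"][2]; print("floor",r,z,s["wrist_force"].round(1))
if r: 
    robot.move_straight(jig(-135,-101,z*1000+9),vel=.08)
    r=robot.move_straight(jig(-70,-101,z*1000+9),vel=.035,contact_N=10)
    s=robot.sense(); print("push",r,s["t"],injig(s["tcp_pos"]),s["tcp_pos"][2],s["wrist_force"].round(1))
```

```text
floor True -0.007184804425339551 [-2.1 -0.8  9.7]
push True 16.125 [ -96.29723714 -101.26481289] 0.0012231419163417565 [ 0.7 -0.3 -0.1]
```

```bash
python3 - <<'E'
from h import *
import pickle
robot.move_straight(jig(-125,-101,5),vel=.12); robot.move_straight(jig(-125,-101,120),vel=.25)
robot.goto([.50,.33,.26],[np.pi,0,a0+np.pi/2]); robot.grip(.75); robot.sleep(.3)
f=robot.grab_frame("wrist"); save(f,"w4.png"); pickle.dump(dict(f),open("w4.pkl","wb"));s=robot.sense();print(s["t"],s["tcp_pos"])
robot.goto([.483,-.227,.26],[np.pi,0,D(196.6)]); robot.sleep(.3)
f=robot.grab_frame("wrist"); save(f,"w5.png"); pickle.dump(dict(f),open("w5.pkl","wb"));s=robot.sense();print(s["t"],s["tcp_pos"],s["joint_pos"].round(2))
cv2.imwrite("pics/w45.png",np.hstack([cv2.resize(cv2.imread("pics/w%d.png"%i),(400,300)) for i in(4,5)]))
E
python3 m2.py w4.pkl .5534 .3364 -.03473
```

```text
18.85 [0.50002973 0.33001841 0.26000587]
21.6833 [ 0.48306444 -0.22685989  0.2599603 ] [-0.18  0.22  0.65  1.84 -0.14  1.13  2.38]
wide near -83 (np.float64(-82.25), np.float64(-0.0022), np.float64(0.27), 25)
wide inner 60 (np.float64(62.25), np.float64(-0.0024), np.float64(0.0), 9) (np.float64(61.79), np.float64(-0.0057), np.float64(0.32), 58)
wide outer 120 (np.float64(119.07), np.float64(-0.0409), np.float64(0.47), 30)
bott inner 67 (np.float64(66.74), np.float64(-0.0029), np.float64(1.34), 50)
bott outer 117 (np.float64(116.22), np.float64(0.0003), np.float64(0.33), 67)Traceback (most recent call last):
  File "m2.py", line 11, in <module>
    print("nar near",edge(J,0,-115,-88,(-140,-80),-1))
                     ~~~~^^^^^^^^^^^^^^^^^^^^^^^^^^^^
  File "h.py", line 34, in edge
    g=np.abs(Y-np.median(Y))<4; p=np.polyfit(X[g],Y[g],1); return p[1].round(2),p[0].round(4),(Y[g]-np.polyval(p,X[g])).std().round(2),len(X)
                                  ~~~~~~~~~~^^^^^^^^^^^^^
    raise TypeError("expected non-empty vector for x")
TypeError: expected non-empty vector for x
```

View pics/w45.png

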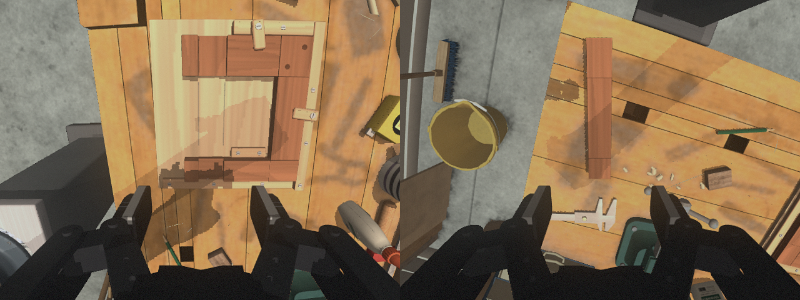

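Left: the stile has moved home. Its near end (col 184) is level with the wide stile's near end (col 183), and the housings line up. Right: the rail's long tongue (rows 38–75) is at the top, on the robot side, and the short tongue (rows 157–178) is at the bottom.

Run:
```python
from h import *
import pickle
f=pickle.load(open("w4.pkl","rb")); J=edges(f,c0,a0)
for y in range(-120,-82,4):
    q=J[(abs(J[:,1]-y)<2)&(J[:,0]<0)]; print(y,q[:,0].min().round(1) if len(q) else None,end="; ")
q=J[(J[:,0]>-10)&(J[:,0]<60)&(J[:,1]<-75)]; print("\ninner edge x-50..-20:",[J[(abs(J[:,0]-x)<2)&(J[:,1]<-60)&(J[:,1]>-100)][:,1].max().round(1) for x in(-75,-70,-50,-40,-30,-20,-5)])
C=cloud(f)
hs=cv2.cvtColor(f["image"],cv2.COLOR_RGB2HSV)
g=pickle.load(open("w5.pkl","rb")); hsv=cv2.cvtColor(g["image"],cv2.COLOR_RGB2HSV)
m=((hsv[:,:,0]<15)&(hsv[:,:,1]>130)&(hsv[:,:,2]>40)).astype(np.uint8); m[:,:270]=0;m[:,370:]=0;m[300:]=0
m=cv2.morphologyEx(m,cv2.MORPH_OPEN,np.ones((5,5)))
c=max(cv2.findContours(m,cv2.RETR_EXTERNAL,cv2.CHAIN_APPROX_NONE)[0],key=cv2.contourArea)
P=cast(g,c.reshape(-1,2),.024)[:,:2]*1000
r=cv2.minAreaRect(P.astype(np.float32)); print(r,cv2.boxPoints(r).round(1))
Cg=cloud(g); print(Cg[120,320],Cg[180,320],Cg[80,320])
```

```text
-120 -170.4; -116 -148.8; -112 -151.7; -108 -170.4; -104 -170.1; -100 -169.7; -96 -170.7; -92 -170.1; -88 -168.8; -84 -170.7; 
inner edge x-50..-20: [np.float64(-76.6), np.float64(-76.6), np.float64(-73.2), np.float64(-75.5), np.float64(-75.5), np.float64(-73.2), np.float64(-80.1)]
((475.2057189941406, -232.77780151367188), (235.7010498046875, 40.83877944946289), 16.601093292236328) [[ 356.4 -246.9]
 [ 368.1 -286. ]
 [ 594.  -218.7]
 [ 582.3 -179.5]]
[ 0.41440429 -0.24934306  0.02320459] [ 0.47202662 -0.2322477   0.02389127] [ 0.37845206 -0.26000528  0.02487843]
```

```bash
sed -i 's/c0=np.array(\[.5534,.3364\])/c0=np.array([.5534,.3370])/' h.py
python3 - <<'E'
from h import *
import pickle
o=[.4845,-.2300]; Y=[np.pi,0,D(196.6)]
robot.goto([*o,.06],Y)
r=robot.move_straight([*o,-.014],vel=.08,contact_N=6); s=robot.sense(); print(r,s["tcp_pos"],s["wrist_force"].round(1))
robot.grip(0.0,60); s=robot.sense(); print("grip",s["opening"],s["gripper_force"],s["tcp_pos"],s["wrist_force"].round(1))
robot.move_straight([*o,.25],vel=.2); s=robot.sense(); print(s["t"],s["opening"],s["gripper_force"],s["wrist_force"].round(2),s["torque"].round(2))
f=robot.grab_frame("wrist"); save(f,"w6.png"); pickle.dump(dict(f),open("w6.pkl","wb"))
f=robot.grab_frame("top"); pickle.dump(dict(f),open("top6.pkl","wb"))
im=np.hstack([cv2.resize(cv2.imread("pics/w6.png"),(400,300)),cv2.resize(f["image"][150:300,110:310,::-1],(400,300))]); cv2.imwrite("pics/w6t.png",im)
E
```

```text
False [ 0.48487639 -0.23024459 -0.01360291] [1.  0.2 0.7]
grip 0.45103717526226905 62.36447811126709 [ 0.48509846 -0.23022781 -0.01324535] [0.  0.2 6.3]
25.3833 0.44950917472124363 61.52661323547363 [ 0.03  0.43 -0.36] [-0.04  0.03 -0.02]
```

View pics/w6t.png

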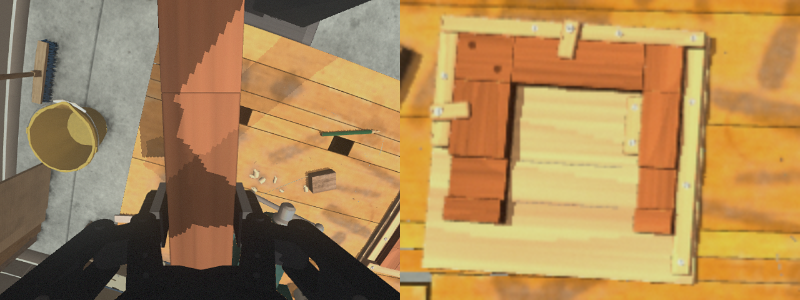

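The rail is held (the view shows it clamped between the pads). In the top view, the stile's near end and housing line up with the wide stile's along the jig's y direction. Now the carry over the vice.

Run:
```python
from h import *
import pickle
Y=[np.pi,0,a0+np.pi/2]
robot.goto([.50,.03,.29],[np.pi,0,D(140)])
robot.goto(jig(-36,-10.5,110),Y); robot.sleep(.3)
s=robot.sense(); p=s["tcp_pos"]; print(s["t"],injig(p),p[2],s["tcp_rot"],a0+np.pi/2,s["opening"],s["wrist_force"].round(1))
r=robot.move_straight(jig(-36,-10.5,40),vel=.1,contact_N=8); print(r); robot.sleep(.2)
s=robot.sense(); p=s["tcp_pos"]; print(s["t"],injig(p),p[2])
f=robot.grab_frame("wrist"); pickle.dump(dict(f),open("w7.pkl","wb")); save(f,"w7.png")
t=robot.grab_frame("top"); pickle.dump(dict(t),open("top7.pkl","wb"))
im=np.hstack([cv2.resize(f["image"][:,:,::-1],(400,300)),cv2.resize(t["image"][150:300,110:310,::-1],(400,300))]); cv2.imwrite("pics/w7t.png",im)
```

```text
28.4917 [-35.49081238 -11.01789867] 0.11059553727473756 [ 3.14089500e+00 -6.55885095e-04  1.53503219e+00] 1.5360642746802093 0.4542801813469192 [-0.6  0.3 -1.5]
False
29.5417 [-35.58483188 -10.15569625] 0.04073180732830879
```

View pics/w7t.png

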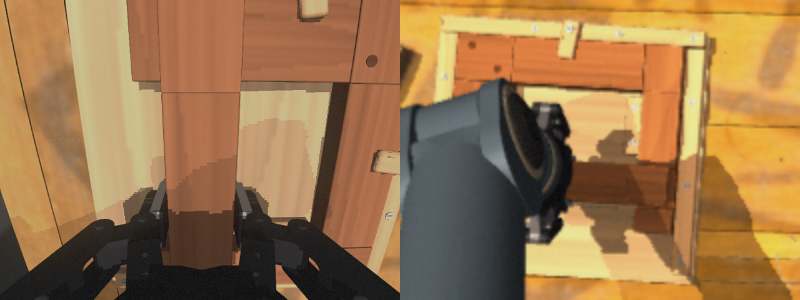

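The rail hangs over the housings (shoulder line at row 92, about the wide stile's inner edge at row 80 seen 34 mm lower), and the long tongue is on the wide stile. Next is a guarded descent with a small offset search.

Run:
```python
from h import *
offs=[(0,0),(0,1.5),(0,-1.5),(1.5,0),(-1.5,0),(1.5,1.5),(-1.5,1.5),(1.5,-1.5),(-1.5,-1.5),(0,3),(0,-3)]
for i,(dx,dy) in enumerate(offs):
    if i: 
        robot.move_straight(jig(-36+dx,-10.5+dy,max(zc+4,22)),vel=.08)
    r=robot.move_straight(jig(-36+dx,-10.5+dy,-5),vel=.05,contact_N=8)
    s=robot.sense(); zc=s["tcp_pos"][2]*1000
    print(dx,dy,r,injig(s["tcp_pos"]).round(1),round(zc,1),s["wrist_force"].round(1),round(s["t"],1),flush=True)
    if zc<-1 or s["t"]>46: break
```

```text
0 0 True [-36.6 -10.9] -4.2 [-0.2 -0.7  4.1] 30.5
```

Run:
```python
from h import *
import pickle
robot.grip(.7); s=robot.sense(); p=s["tcp_pos"].copy()
robot.move_straight([p[0],p[1],.15],vel=.15); 
robot.goto([.48,.33,.28],[np.pi,0,a0+np.pi/2]); robot.sleep(.2)
s=robot.sense(); print(s["t"],s["opening"],s["wrist_force"].round(1))
f=robot.grab_frame("wrist"); save(f,"w8.png"); pickle.dump(dict(f),open("w8.pkl","wb"))
C=cloud(f); Q=C.reshape(-1,3); J=np.c_[(Q[:,:2]-c0)@rot(a0)*1000,Q[:,2]*1000]
for y in (-115,-100,-85,-60,-30,0,30,50,75,90,110):
    k=(abs(J[:,1]-y)<4)&(abs(J[:,0]+36)<14); print(y,np.median(J[k,2]).round(1) if k.sum() else None,k.sum(),end=" | ")
```

```text
32.7917 0.6987463101648772 [-0.2  0.1 -0.2]
-115 34.1 160 | -100 34.2 159 | -85 34.2 164 | -60 34.3 176 | -30 34.2 184 | 0 348.6 5270 | 30 34.2 214 | 50 34.0 217 | 75 34.3 252 | 90 34.2 231 | 110 34.2 252 |
```

View pics/w8.png

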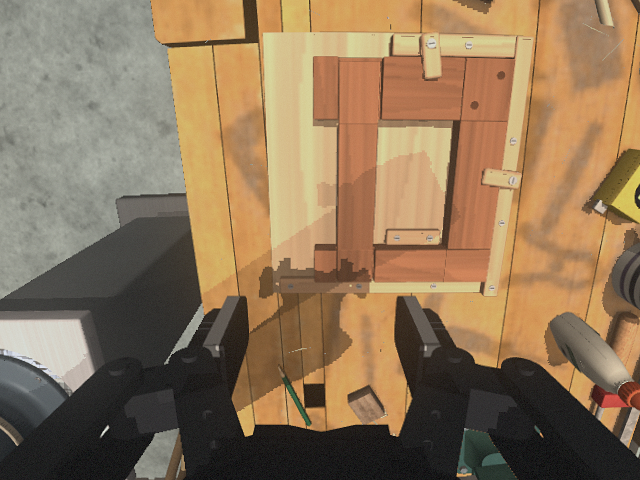

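The rail lies across both housings (cols 338–380, rows 60–280). Its top is flush with the stiles at about 34 mm along its whole length. The stile ends line up at col 314. I'm handing it in.

```bash
python3 -c "
from plant import robot
print(robot.close_job())"
```

```text
the job is handed in; nothing more can be done
None
```

The stile is pushed home, the top rail is seated flush in both housings with its long tongue on the wide stile, and I handed the job in at about 33 s; hand-in returned no verdict.

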